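# Pull the hot green-lidded pan off the warming plate with the pan hook

### The job

The green-lidded pan on the black warming plate is hot: pick up the red-handled pan hook, put its tip down behind the bar of that pan's handle and gently drag the pan, flat on the table, to the middle of the cork mat (to within about 2 cm, any way round), with the hook still in the handle when it gets there. Then unhook and lay the hook back down flat, wholly on its blue mat. Do not touch either hot pan with the gripper or arm, and leave the orange-lidded pan and everything else where it stands.

Things in the scene. Friction and masses are not known exactly. Their poses are not given: they have to be found in the camera images.
- hook_grip (a point): Centre of the handle of the loose pan hook (0.2 kg): red handle 110 mm long (x), 26 wide (y), 30 high (z); this point is 15 mm above its underside. A dark steel rod, 8 mm round, rises from the handle's end (x = 50 to 75 mm) and runs level, axis 64 mm above the underside, to x = 150, then turns straight down. It starts flat on the blue mat, on handle and tip. x: from handle to tip; z: up.
- hook_tip (a point): Bottom end of the hook's down-turned tip (upright 8 mm round rod, 60 mm of it below the level run), 150 mm ahead (+x) of the handle's centre, at the height of the handle's underside. Same axes as hook_grip.
- green_pan: The hot pan to move: loose steel pan, about 0.65 kg, 160 mm long (x), 100 wide (y), 65 high, rim 172 x 112, a fixed green lid (top at 78) with a black knob up to 97 mm. Origin: centre of the underside. -x points to its loop handle (at the start roughly towards world -y); z up. It slides with a few newtons; pulled by the handle, it turns to trail behind.
- green_loop (a point): Centre of the opening in the green pan's handle, 102.5 mm from the pan's origin towards its -x, 35 mm above the underside; axes as the pan's. The handle is a level U of 8 mm round dark steel bar, axis 35 mm up: cross bar at pan x = -125 mm, arms at y = -40 and +40 mm. Opening between bar and pan wall: 41 mm (x) by 72 mm (y).
- orange_pan: A pan of the same shape with an orange lid, beside the green one (140 mm between centres, either may be nearer the robot); also hot, stays where it is. Origin and axes as for the green pan.
- warmer: Black glass warming plate let in flush with the table (no step), 320 x 220 mm, on which both pans stand. Fixed; origin at its centre.
- mat: Cork mat let in flush (no step), 250 mm (its x) by 190 mm (its y), the place for the green pan. Fixed; origin at its centre, on the table.
- rest: Blue mat let in flush (no step), 280 mm (its x) by 130 mm (its y), on which the hook lies at the start and at the end. Fixed; origin at its centre, on the table.
- sauce: Yellow sauce bottle, 60 mm across, 170 mm high, a bystander. Origin under its centre.
- bowl: White bowl, 150 mm across, 60 mm high, a bystander. Origin under its centre.
- jar: Amber jar with white lid, 76 mm across, 100 mm high, a bystander. Origin under its centre.
- mug: Blue mug, 80 mm across, 90 mm high, a bystander. Origin under its centre.
- shaker: Metal shaker, 48 mm across, 88 mm high, a bystander. Origin under its centre.
Not all that is in view belongs to the job. What is shaped like the part that bears hook_grip but purple is not meant.

How it is judged:
On the way, in this order (a step that is already met when the one before it is completed fails the run):
1. the hook's tip is down inside the green pan's handle, behind the bar (x of hook_tip in the frame of green_pan between -0.121 and -0.08 m and y of hook_tip in the frame of green_pan between -0.036 and 0.036 m and z of hook_tip in the frame of green_pan below 0.031 m), for 0.1 s.
2. the green pan stands in the middle of the cork mat, with the hook still in its handle (all of step 1 and horizontal distance between green_pan and mat below 0.03 m and angle between green_pan's own z axis and vertical below 0.05 rad and height (world z) of green_pan below 0.006 m), for 0.2 s.
At the end, for the whole second after the job is handed in: The green pan stands flat and still on the table, its centre within 30 mm of the cork mat's centre; the hook lies flat (within 0.12 rad) on the table with handle and tip wholly on the blue mat, either way round; the orange pan is within 20 mm of its start (horizontal distance between green_pan and mat below 0.03 m and angle between green_pan's own z axis and vertical below 0.05 rad and height (world z) of green_pan below 0.006 m and x of hook_grip in the frame of rest between -0.085 and 0.085 m and y of hook_grip in the frame of rest between -0.052 and 0.052 m and x of hook_tip in the frame of rest between -0.136 and 0.136 m and y of hook_tip in the frame of rest between -0.06 and 0.06 m and height (world z) of hook_grip below 0.022 m and angle between hook_grip's own z axis and vertical below 0.12 rad and linear speed of green_pan below 0.01 m/s and distance of orange_pan from where it was at the start of the episode below 0.02 m); the robot touches nothing.
It fails at once if the gripper or arm touches a hot pan (contact force between any of green_pan, orange_pan and the fingers above 0.5 N or contact force between any of green_pan, orange_pan and the arm above 0.5 N).
It fails at once if the green pan is tipped (over 0.2 rad), lifted clear (over 20 mm) or jerked (over 0.5 m/s) (angle between green_pan's own z axis and vertical above 0.2 rad or height (world z) of green_pan above 0.02 m or linear speed of green_pan above 0.5 m/s).
It fails at once if the orange pan is moved by more than 20 mm (distance of orange_pan from where it was at the start of the episode above 0.02 m).
It fails at once if a bystander is moved by more than 30 mm (distance of any of sauce, bowl, jar, mug, shaker from where it was at the start of the episode above 0.03 m).
It also fails if it takes over 64 s, if anything falls off the work surface, if the arm or the gripper's body presses on something with over 40 N, if the wrist force passes 120 N, or if a joint passes its speed limit or range.

### The arm

A 7-joint arm with a two-finger parallel gripper is mounted at the origin on the work surface. World frame = base frame: x ahead of the robot, y to its left, z up, the work surface at z = 0. Lengths are in m, angles in rad, forces in N, time in s.
With the tool pointing down it reaches from about 0.425 to 0.925 m from the base axis. Payload 6.8 kg.
Tool frame: the origin (TCP) lies at the very end of the fingers, on their centre line; the grasp point (between the pads) lies 19 mm behind it (env.grasp_offset is the distance from the TCP to the grasp point, in m); y points along the fingers, z is the direction in which the jaws open and shut, and the axes are right-handed (so a half turn about y gives the same grasp; the last joint's range is limited). The gripper opens to 85 mm and grips with 20 to 120 N. Pads are 22 mm wide; open, the fingers measure 114 mm over their backs; the gripper's body (76 mm by 85 mm) begins 54 mm behind the grasp point. The pads swing forward as they close: fully open they stand 13 mm farther back than shut.
Start: joints at [-1.427, 0.477, 0.022, 1.555, -0.011, 1.109, -0.083], TCP at [0.168, 0.654, 0.231] pointing down, gripper open.
Joint ranges: [-2.96, 2.96], [-0.34, 2.1], [-1.41, 1.46], [0.24, 2.44], [-1.37, 4.51], [0.17, 1.92], [-2.96, 2.96]. Speed limits (rad/s): [2.39, 2.39, 3.14, 3.14, 3.14, 3.14, 3.14].

### API

Orientations are given as a unit quaternion [x, y, z, w].
In Python, from plant import env, camera, get_calibration gives the robot as it stands.
- The arm moves only by the shell command python3 -m creep 'ROWS'. ROWS is JSON, a list that holds one entry, the list of rows, each a list of 7 numbers: the shift along the tool's x, y, z in units of 0.4 m (1.0 is 0.4 m), then the turn, a rotation vector about the tool's x, y, z in units of 90 degrees (1.0 is 90 degrees), then the opening, from 0 (shut) to 1 (fully open). A call has 1 to 10 rows; each row is the pose to reach, as a shift and turn from the pose measured when the call began, along the tool's axes at that moment; what a row does not reach only later rows make up. A row lasts 1/10 s, in which the tool goes at most 50 mm and 8.59 degrees, less where a joint would pass 70% of its speed; a pose out of reach is approached as far as the arm can. A call with a number of a shift or a turn outside -1 to 1 is refused whole. A call with a gripper value outside its range is refused whole. The fingers move at their own pace and stop on an object; the grip force is fixed at half the most. Time passes only in rows, so rows that repeat a pose let the fingers close. It gives the time, the measured TCP pose, the force and the opening at its end, in the units of the state.
- env.get_obs(): the state, without advancing time (a new reading comes with each control period).
- camera(name): name is "side" or "top" or "wrist"; returns the picture (420x560x3 uint8, blue, green, red); there is no depth.
- get_calibration(name): a dict with "fx", "fy", "cx", "cy" (pixels), "T" (4x4, takes a point from camera to world coordinates). Camera axes: x right, y down, z forward; pixel columns grow to the right and rows downward; lengths in m; the calibration is good to about 2 mm. A picture is of the moment at which its call begins: read the wrist's pose just before it. get_calibration takes no time and is no camera call; for the wrist camera it gives the pose at the moment of the call.
- env.sign_off(): hands the job in, once; it reports no verdict.
The state is a dict: "clock": time; "joint_pos": joint angles; "joint_vel": joint speeds; "joint_torque": joint torques, N m; "eef_pos": TCP position; "tcp_rot": TCP orientation; "force": force on the tool from outside, world axes, zero at the start; "wrist_torque": the same for the moment, N m; "grip_width": finger opening in m.
Only numpy, scipy, OpenCV 4.12 (cv2) and the standard library are available. Lean on these libraries where they do the work, as an engineer would, in place of code of your own. Each camera call takes 0.05 s, during which the arm holds its last target. There are 200 camera calls.

## Working session

There is one attempt and no reset: what is moved stays moved. The work goes in short steps, Python scripts to look and compute and a shell command to move; the robot and the scene stay as the last step left them, time stands still between calls to the robot, and variables do not carry over. Pictures are saved under pics/ and viewed, about 8 in all and at most 12, crops included, and the job is handed in when it is done.

```bash
ls; mkdir -p pics; cat > h.py <<'E'
import numpy as np,cv2
from plant import env,camera,get_calibration
from scipy.spatial.transform import Rotation as R
def shot(name,fn,crop=None,s=1):
    c=get_calibration(name); im=camera(name); cv2.imwrite('pics/raw_'+fn,im)
    np.savez('pics/'+fn+'.npz',**c)
    if crop: im=im[crop[1]:crop[3],crop[0]:crop[2]]
    if s!=1: im=cv2.resize(im,None,fx=s,fy=s)
    cv2.imwrite('pics/'+fn,im); return c
def p2w(c,u,v,z):
    d=c['T'][:3,:3]@np.array([(u-c['cx'])/c['fx'],(v-c['cy'])/c['fy'],1]); o=c['T'][:3,3]
    return o+d*(z-o[2])/d[2]
def w2p(c,p):
    q=c['T'][:3,:3].T@(np.array(p)-c['T'][:3,3]); return np.array([c['fx']*q[0]/q[2]+c['cx'],c['fy']*q[1]/q[2]+c['cy']])
def st():
    o=env.get_obs(); return o,np.array(o['eef_pos']),R.from_quat(o['tcp_rot'])
E
python3 - <<'E'
from h import *
for n in('top','side'):
    c=shot(n,n+'1.png',s=1.4); print(n,c['T'][:3,3].round(3))
o,p,r=st(); print(p,r.as_matrix().round(3),o['clock'],o['force'])
E
```

```text
pics
top [ 0.435 -0.044  1.736]
side [-0.144 -0.886  0.865]
[0.16805132 0.6531882  0.23041766] [[ 0.968 -0.     0.249]
 [-0.249 -0.002  0.968]
 [ 0.    -1.    -0.002]] 0.1 [-0.24980921 -0.16056702 -0.08079126]
```

View pics/top1.png

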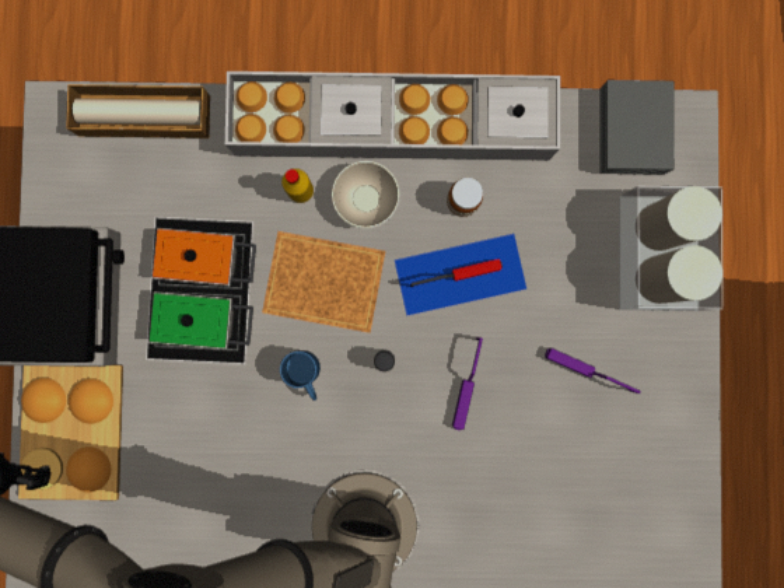

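Top view (1.4x scale): red hook on the blue mat with handle at (477,270) and tip near (398,283); green pan at (187,321), its handle to the right at x~245. The orange pan is above it. The cork mat is at (325,282), with the mug at (300,370) and the shaker at (384,360).

```bash
cat > seg.py <<'E'
from h import *
im=cv2.imread('pics/raw_top1.png'); c=dict(np.load('pics/top1.png.npz'))
hsv=cv2.cvtColor(im,cv2.COLOR_BGR2HSV)
def seg(name,lo,hi,box,z):
    m=cv2.inRange(hsv,np.array(lo),np.array(hi)); b=np.zeros_like(m); x0,y0,x1,y1=[int(v/1.4) for v in box]; b[y0:y1,x0:x1]=m[y0:y1,x0:x1]
    pts=np.argwhere(b)[:,::-1].astype(np.float32)
    w=np.array([p2w(c,u,v,z)[:2] for u,v in pts],np.float32)
    (ctr,sz,a)=cv2.minAreaRect(w); print(name,len(pts),'mean',w.mean(0).round(4),'rect',np.round(ctr,4),np.round(sz,3),round(a,1))
seg('red',[0,150,90],[8,255,255],(440,240,520,300),.03); seg('red2',[172,150,90],[180,255,255],(440,240,520,300),.03)
seg('blue',[105,150,60],[125,255,255],(385,225,535,325),0)
seg('cork',[8,60,60],[25,255,255],(258,225,390,340),0)
seg('green',[45,120,50],[75,255,255],(140,280,245,360),.078)
seg('orange',[5,180,100],[18,255,255],(145,225,240,290),.078)
seg('black',[0,0,0],[180,255,40],(140,210,258,370),0)
for n,u,v,z in(('mug',300,369,.09),('shaker',385,360,.088),('bowl',365,195,.06),('jar',467,194,.1),('sauce',292,176,.17),('loopbar',251,325,.035),('tip',398,283,.06)): print(n,p2w(c,u/1.4,v/1.4,z).round(3))
E
python3 seg.py
```

```text
red 219 mean [ 0.5744 -0.2421] rect [ 0.5746 -0.243 ] [0.02  0.106] 14.1
red2 45 mean [ 0.5774 -0.2446] rect [ 0.576  -0.2463] [0.024 0.101] 14.9
blue 3061 mean [ 0.5647 -0.2055] rect [ 0.5657 -0.2081] [0.127 0.278] 13.4
cork 4793 mean [0.5443 0.1022] rect [0.5446 0.1022] [0.253 0.194] 80.3
green 1793 mean [0.4509 0.3853] rect [0.451  0.3856] [0.165 0.103] 86.1
orange 1762 mean [0.5904 0.3823] rect [0.5914 0.3824] [0.165 0.105] 85.5
black 1988 mean [0.5176 0.3595] rect [0.521  0.3841] [0.217 0.315] 88.0
mug [0.349 0.141 0.09 ]
shaker [ 0.371 -0.041  0.088]
bowl [0.733 0.009 0.06 ]
jar [ 0.731 -0.212  0.1  ]
sauce [0.751 0.157 0.17 ]
loopbar [0.442 0.258 0.035]
tip [ 0.539 -0.067  0.06 ]
```

View pics/side1.png

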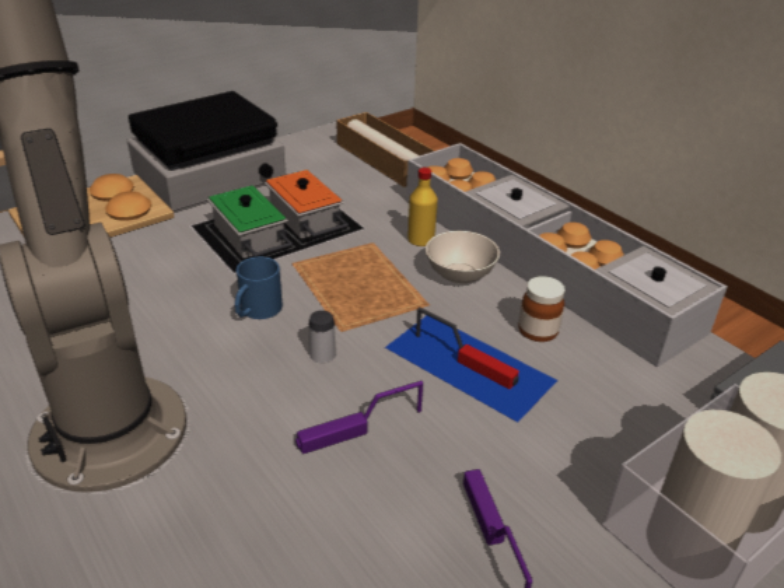

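```bash
cat >> h.py <<'E'
def plan(*tgts):
    """targets [x,y,z,jaw angle deg (tool z yaw) or None] -> tool units"""
    o,p,r=st(); M=r.as_matrix()
    for t in tgts:
        zy=np.degrees(np.arctan2(M[1,2],M[0,2])) if t[3] is None else t[3]
        a=np.radians(zy); z=np.array([np.cos(a),np.sin(a),0]); y=np.array([0,0,-1.]); x=np.cross(y,z)
        rv=(r.inv()*R.from_matrix(np.column_stack([x,y,z]))).as_rotvec()/(np.pi/2)
        print(t,'->',(M.T@(np.array(t[:3])-p)/.4).round(3),rv.round(3))
def show():
    o,p,r=st(); M=r.as_matrix(); print('t',round(o['clock'],2),'p',p.round(4),'jaw',np.degrees(np.arctan2(M[1,2],M[0,2])).round(2),'down',M[:,1].round(3),'F',np.round(o['force'],1),'w',round(o['grip_width'],4),'q',np.round(o['joint_pos'],2))
E
python3 -m creep '[[[0.91,0,-0.42,0,0.69,0,1],[0.91,0,-0.42,0,0.69,0,1],[0.91,0,-0.42,0,0.69,0,1],[0.91,0,-0.42,0,0.69,0,1],[0.91,0,-0.42,0,0.69,0,1],[0.91,0,-0.42,0,0.69,0,1],[0.91,0,-0.42,0,0.69,0,1],[0.91,0,-0.42,0,0.69,0,1],[0.91,0,-0.42,0,0.69,0,1]]]'
python3 -c "
from h import *
show(); plan([.6,.03,.23,13.4],[.5745,-.243,.2,13.4])"
```

```text
clock: 1.0
eef_pos: [0.4852, 0.3921, 0.2309]
tcp_rot: [0.553, -0.439, 0.443, -0.552]
force: [0.1, 0.0, 1.6]
grip_width: 0.0859
t 1.0 p [0.4852 0.3921 0.2309] jaw 12.75 down [ 0.003 -0.005 -1.   ] F [0.1 0.  1.6] w 0.0859 q [-1.05  0.41  0.36  1.7  -0.15  1.06 -0.42]
[0.6, 0.03, 0.23, 13.4] -> [0.946 0.008 0.08 ] [-0.001 -0.007  0.004]
[0.5745, -0.243, 0.2, 13.4] -> [ 1.597  0.086 -0.133] [-0.001 -0.007  0.004]
```

```bash
python3 -m creep '[[[0.95,0,0.08,0,0,0,1],[0.95,0,0.08,0,0,0,1],[0.95,0,0.08,0,0,0,1],[0.95,0,0.08,0,0,0,1],[0.95,0,0.08,0,0,0,1],[0.95,0,0.08,0,0,0,1],[0.95,0,0.08,0,0,0,1],[0.95,0,0.08,0,0,0,1]]]'
python3 -m creep '[[[0.65,0.06,-0.22,0,0,0,1],[0.65,0.06,-0.22,0,0,0,1],[0.65,0.06,-0.22,0,0,0,1],[0.65,0.06,-0.22,0,0,0,1],[0.65,0.06,-0.22,0,0,0,1],[0.65,0.06,-0.22,0,0,0,1],[0.65,0.06,-0.22,0,0,0,1]]]'
python3 -c "
from h import *
show(); plan([.5745,-.243,.15,13.4]); c=shot('wrist','w1.png'); print(c['T'].round(3))
print(w2p(c,[.5745,-.243,.03]),w2p(c,[.54,-.097,0]))"
```

```text
clock: 1.8
eef_pos: [0.6004, 0.0255, 0.2331]
tcp_rot: [0.553, -0.44, 0.444, -0.551]
force: [0.7, 0.8, -0.2]
grip_width: 0.0854
clock: 2.5
eef_pos: [0.569, -0.2535, 0.2104]
tcp_rot: [0.552, -0.442, 0.446, -0.548]
force: [1.3, 0.3, 0.2]
grip_width: 0.0851
t 2.5 p [ 0.569  -0.2535  0.2104] jaw 12.19 down [ 0.002 -0.009 -1.   ] F [1.3 0.3 0.2] w 0.0851 q [-0.08  0.45  0.54  1.74 -0.25  1.02  0.76]
[0.5745, -0.243, 0.15, 13.4] -> [-0.024  0.151  0.019] [ 0.    -0.013  0.006]
[[ 0.978  0.199  0.069  0.551]
 [ 0.211 -0.924 -0.32  -0.173]
 [-0.     0.327 -0.945  0.352]
 [ 0.     0.     0.     1.   ]]
[291.12076731 173.59015087] [288.67851111  17.236309  ]
```

View pics/w1.png

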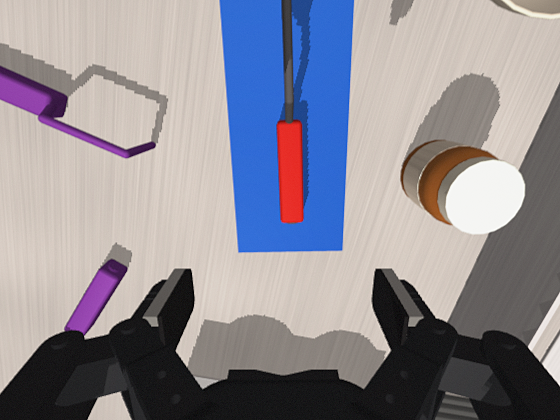

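Wrist view: the red handle runs from (289,122) to (291,222), upright and near the predicted (291,174); the mat and rod run straight up the picture. I'll measure its axis.

```bash
python3 - <<'E'
from h import *
c=dict(np.load('pics/w1.png.npz')); hsv=cv2.cvtColor(cv2.imread('pics/raw_w1.png'),cv2.COLOR_BGR2HSV)
m=cv2.inRange(hsv,(0,150,170),(10,255,255)); m[:110]=0;m[240:]=0; m[:,:250]=0;m[:,330:]=0
pts=np.argwhere(m)[:,::-1]
w=np.array([p2w(c,u,v,.03)[:2] for u,v in pts],np.float32); print(w.mean(0),cv2.minAreaRect(w))
m=cv2.inRange(hsv,(100,120,60),(125,255,255));pts=np.argwhere(m)[:,::-1]
w=np.array([p2w(c,u,v,0)[:2] for u,v in pts],np.float32); print('mat part',cv2.minAreaRect(w))
print('rod base/top', p2w(c,289,118,.03),p2w(c,287,2,.064))
E
```

```text
[ 0.57334083 -0.24179696] ((0.5739815831184387, -0.24439099431037903), (0.023773586377501488, 0.10693715512752533), 14.379382133483887)
mat part ((0.565569281578064, -0.2139761745929718), (0.1297764778137207, 0.2713225781917572), 13.322818756103516)
rod base/top [ 0.56012991 -0.18863191  0.03      ] [ 0.53832181 -0.10077443  0.064     ]
```

```bash
python3 -m creep '[[[-0.024,0.15,0.019,0,-0.02,0.006,1],[-0.024,0.25,0.019,0,-0.02,0.006,1],[-0.024,0.35,0.019,0,-0.02,0.006,1],[-0.024,0.42,0.019,0,-0.02,0.006,1],[-0.024,0.42,0.019,0,-0.02,0.006,1]]]'
python3 -c "
from h import *
show(); plan([.574,-.243,.006,14])"
```

```text
clock: 3.05
eef_pos: [0.5735, -0.2367, 0.0379]
tcp_rot: [0.559, -0.437, 0.43, -0.558]
force: [-0.0, 1.0, -0.6]
grip_width: 0.0853
t 3.05 p [ 0.5735 -0.2367  0.0379] jaw 14.35 down [-0.008  0.006 -1.   ] F [-0.   1.  -0.6] w 0.0853 q [-0.01  0.66  0.41  1.84 -0.39  0.73  0.87]
[0.574, -0.243, 0.006, 14] -> [ 0.016  0.08  -0.002] [ 0.004  0.004 -0.005]
```

```bash
python3 -m creep '[[[0.016,0.04,-0.002,0.004,0.004,-0.005,1],[0.016,0.08,-0.002,0.004,0.004,-0.005,1],[0.016,0.08,-0.002,0.004,0.004,-0.005,1],[0.016,0.08,-0.002,0.004,0.004,-0.005,0],[0.016,0.08,-0.002,0.004,0.004,-0.005,0],[0.016,0.08,-0.002,0.004,0.004,-0.005,0],[0.016,0.08,-0.002,0.004,0.004,-0.005,0],[0.016,0.08,-0.002,0.004,0.004,-0.005,0],[0.016,0.08,-0.002,0.004,0.004,-0.005,0],[0.016,0.08,-0.002,0.004,0.004,-0.005,0]]]'
python3 -c "
from h import *
show()"
```

```text
clock: 4.05
eef_pos: [0.5747, -0.2431, 0.0068]
tcp_rot: [-0.557, 0.435, -0.436, 0.557]
force: [-0.7, 1.0, 6.4]
grip_width: 0.0251
t 4.05 p [ 0.5747 -0.2431  0.0068] jaw 13.98 down [ 0.001 -0.    -1.   ] F [-0.7  1.   6.4] w 0.0251 q [ 0.02  0.71  0.39  1.85 -0.41  0.66  0.9 ]
```

```bash
python3 -m creep '[[[0,-0.05,0,0,0,0,0],[0,-0.12,0,0,0,0,0],[0,-0.25,0,0,0,0,0],[0,-0.25,0,0,0,0,0],[0,-0.25,0,0,0,0,0]]]'
python3 -c "
from h import *
show(); plan([.48,.135,.107,14])"
```

```text
clock: 4.55
eef_pos: [0.5751, -0.2433, 0.1078]
tcp_rot: [-0.557, 0.434, -0.437, 0.558]
force: [-0.2, -0.1, -2.2]
grip_width: 0.0251
t 4.55 p [ 0.5751 -0.2433  0.1078] jaw 13.98 down [ 0.004 -0.001 -1.   ] F [-0.2 -0.1 -2.2] w 0.0251 q [-0.04  0.57  0.47  1.81 -0.34  0.83  0.84]
[0.48, 0.135, 0.107, 14] -> [-0.975  0.001 -0.002] [-0.002 -0.     0.001]
```

```bash
python3 -m creep '[[[-0.1,0,0,0,0,0,0],[-0.2,0,0,0,0,0,0],[-0.3,0,0,0,0,0,0],[-0.4,0,0,0,0,0,0],[-0.5,0,0,0,0,0,0],[-0.6,0,0,0,0,0,0],[-0.7,0,0,0,0,0,0],[-0.8,0,0,0,0,0,0],[-0.9,0,0,0,0,0,0],[-0.975,0,0,0,0,0,0]]]'
python3 -m creep '[[[-0.02,0,0,0,0,0,0],[-0.02,0,0,0,0,0,0]]]'
python3 -c "
from h import *
show(); plan([.48,.135,.107,14]); o,p,r=st()
c=shot('wrist','w2.png'); ct=shot('top','t2.png')
tip=p+.15*np.array([-.242,.97,0])-[0,0,.0068]; print('tip',tip,w2p(c,tip),w2p(c,tip+[0,0,.064]))
print('loop',w2p(c,[.4438,.2802,.035]),'bar',w2p(c,[.4425,.261,.035]))
"
```

```text
clock: 5.55
eef_pos: [0.4785, 0.1375, 0.1056]
tcp_rot: [0.558, -0.434, 0.435, -0.557]
force: [-0.2, 0.0, -2.0]
grip_width: 0.0248
clock: 5.75
eef_pos: [0.4748, 0.1464, 0.1041]
tcp_rot: [0.56, -0.434, 0.434, -0.557]
force: [-0.1, -0.6, -1.7]
grip_width: 0.0252
t 5.75 p [0.4748 0.1464 0.1041] jaw 14.34 down [-0.003 -0.003 -1.   ] F [-0.1 -0.6 -1.7] w 0.0252 q [-0.8   0.39  0.46  2.11 -0.26  0.7   0.08]
[0.48, 0.135, 0.107, 14] -> [ 0.031 -0.007  0.006] [0.002 0.004 0.001]
tip [0.43850579 0.2918972  0.09731828] [288.06573044 -86.79195611] [ 292.45735719 -280.86257333]
loop [290.40463926   1.26525505] bar [280.19628306  36.44936002]
```

View pics/w2.png

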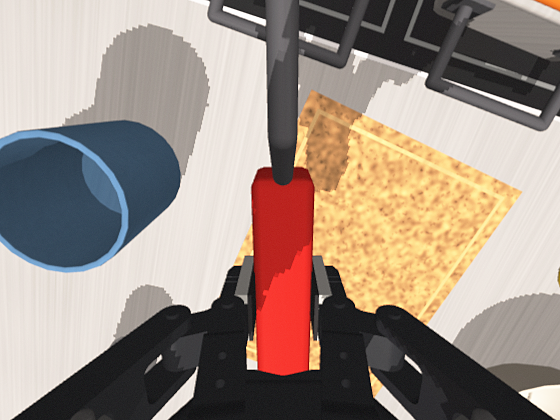

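Wrist view: the green pan's bar runs from (215,15) to (345,62), centre about (280,38), which matches the predicted (280,36). The hook is straight in the grip and clear of the mug. The tip is out of this view, so I'm checking the top camera.

```bash
python3 - <<'E'
from h import *
c=dict(np.load('pics/t2.png.npz')); im=cv2.imread('pics/raw_t2.png')
x0,y0,x1,y1=90,140,270,275
cv2.imwrite('pics/t2c.png',cv2.resize(im[y0:y1,x0:x1],None,fx=4,fy=4,interpolation=cv2.INTER_CUBIC))
f=lambda p:((w2p(c,p)-[x0,y0])*4).round(0)
o,p,r=st()
for h in(.058,.0):
  print('tip corner',f([.4385,.2919,.0973+h]))
print('bar',f([.4425,.261,.035]),f([.4425+.04,.261-.003,.035]),f([.4425-.04,.261+.003,.035]),'loopc',f([.444,.2835,.035]))
E
```

```text
tip corner [281. 372.]
tip corner [297. 373.]
bar [353. 368.] [359. 317.] [348. 420.] loopc [325. 366.]
```

View pics/t2c.png

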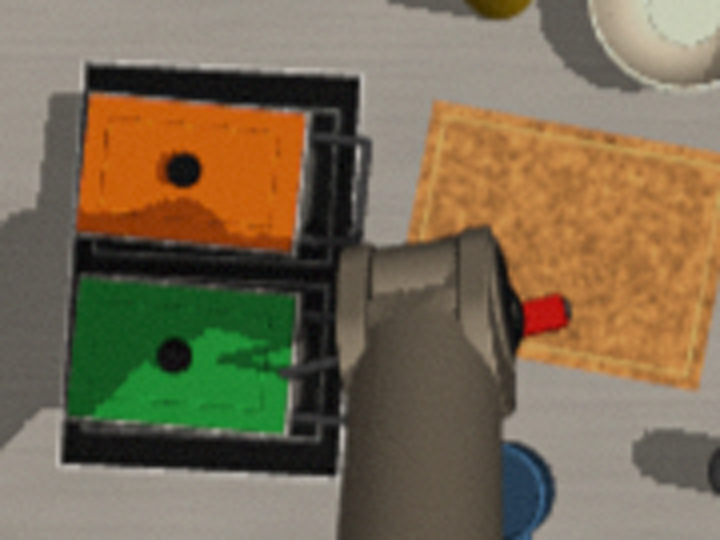

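Top crop: the hook's bend shows at (278,373), predicted (281,372), so the tip model holds. Next I shift back by about 12 mm and lower it.

```bash
python3 -m creep '[[[0.031,0,0.006,0,0.004,0,0],[0.031,0,0.006,0,0.004,0,0],[0.031,0.05,0.006,0,0.004,0,0],[0.031,0.08,0.006,0,0.004,0,0]]]'
python3 -c "
from h import *
show(); plan([.48,.135,.014,14])"
```

```text
clock: 6.25
eef_pos: [0.4816, 0.1307, 0.0722]
tcp_rot: [0.557, -0.437, 0.438, -0.554]
force: [-0.6, 0.2, -2.3]
grip_width: 0.025
t 6.25 p [0.4816 0.1307 0.0722] jaw 13.57 down [-0.001 -0.004 -1.   ] F [-0.6  0.2 -2.3] w 0.025 q [-0.74  0.45  0.44  2.12 -0.31  0.63  0.14]
[0.48, 0.135, 0.014, 14] -> [-0.012  0.145 -0.001] [ 0.001 -0.005  0.002]
```

```bash
python3 -m creep '[[[-0.012,0,0,0,0,0,0],[-0.012,0.04,0,0,0,0,0],[-0.012,0.08,0,0,0,0,0],[-0.012,0.12,0,0,0,0,0],[-0.012,0.145,0,0,0,0,0],[-0.012,0.145,0,0,0,0,0],[-0.012,0.145,0,0,0,0,0]]]'
python3 -c "
from h import *
show(); shot('side','s2.png',crop=(120,60,400,270),s=2.5)"
```

```text
clock: 6.95
eef_pos: [0.4808, 0.1351, 0.0145]
tcp_rot: [0.557, -0.437, 0.438, -0.554]
force: [-1.1, -0.0, -1.8]
grip_width: 0.025
t 6.95 p [0.4808 0.1351 0.0145] jaw 13.55 down [-0.001 -0.003 -1.   ] F [-1.1 -0.  -1.8] w 0.025 q [-0.69  0.55  0.36  2.14 -0.38  0.51  0.2 ]
```

View pics/s2.png

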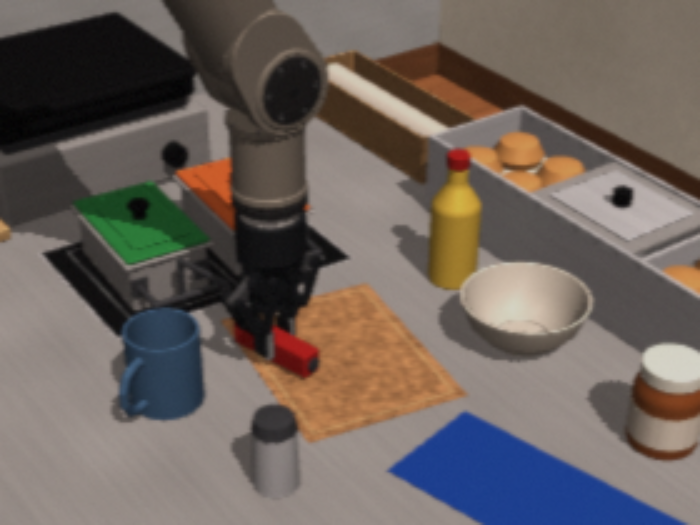

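Side view: the hook reaches into the green pan's handle with gripper, mug and shaker all well apart and no contact force. Next I work out the pull path.

```bash
python3 - <<'E'
from h import *
M=np.array([.5446,.1022])
def sim(path,c0=np.array([.451,.386]),L=.117):
    c=c0.copy(); clr=[]
    for a,b in zip(path[:-1],path[1:]):
        for s in np.linspace(0,1,200):
            t=a+s*(b-a); d=t-c; n=np.linalg.norm(d)
            if n>L: c=c+d/n*(n-L)
    return c,np.degrees(np.arctan2(*(t-c)[::-1]))
s=np.array([.4456,.2809]); A=s+[.008,-.08]
from scipy.optimize import fmin
g=lambda F:np.linalg.norm(sim([s,A,np.array(F)])[0]-M)
F=fmin(g,[.6,0.],disp=0); print(A-s,F,F-s,g(F),sim([s,A,F])); print(sim([s,A]))
o,p,r=st(); q=p-[s[0],s[1],0]
plan([A[0]+q[0],A[1]+q[1],.0145,None],[F[0]+q[0],F[1]+q[1],.0145,None])
E
```

```text
[ 0.008 -0.08 ] [0.61018426 0.00532804] [ 0.16458426 -0.27557196] 2.434166948205035e-05 (array([0.54460737, 0.1022232 ]), np.float64(-55.91056813055087))
(array([0.4507986 , 0.31786646]), np.float64(-88.6280034245372))
[np.float64(0.48899377310576136), np.float64(0.055202408873125774), 0.0145, None] -> [ 0.199  0.001 -0.027] [0.001 0.    0.002]
[np.float64(0.6455780313283415), np.float64(-0.1403695473829062), 0.0145, None] -> [0.766 0.003 0.239] [0.001 0.    0.002]
```

```bash
python3 -m creep '[[[0.02,0,-0.003,0,0,0,0],[0.04,0,-0.006,0,0,0,0],[0.06,0,-0.008,0,0,0,0],[0.08,0,-0.011,0,0,0,0],[0.1,0,-0.014,0,0,0,0],[0.12,0,-0.016,0,0,0,0],[0.14,0,-0.019,0,0,0,0],[0.16,0,-0.022,0,0,0,0],[0.18,0,-0.024,0,0,0,0],[0.2,0,-0.027,0,0,0,0]]]'
python3 -c "
from h import *
show(); shot('top','t3.png'); shot('side','s3.png',crop=(120,60,400,270),s=2.5)
c=dict(np.load('pics/t3.png.npz')); cv2.imwrite('pics/t3c.png',cv2.resize(cv2.imread('pics/raw_t3.png')[140:275,90:270],None,fx=4,fy=4))
"
```

```text
clock: 8.0
eef_pos: [0.4892, 0.0543, 0.015]
tcp_rot: [0.556, -0.437, 0.438, -0.555]
force: [-0.1, 4.4, -0.7]
grip_width: 0.025
t 8.0 p [0.4892 0.0543 0.015 ] jaw 13.55 down [-0.    -0.003 -1.   ] F [-0.1  4.4 -0.7] w 0.025 q [-0.52  0.54  0.35  2.16 -0.37  0.5   0.35]
```

View pics/t3c.png

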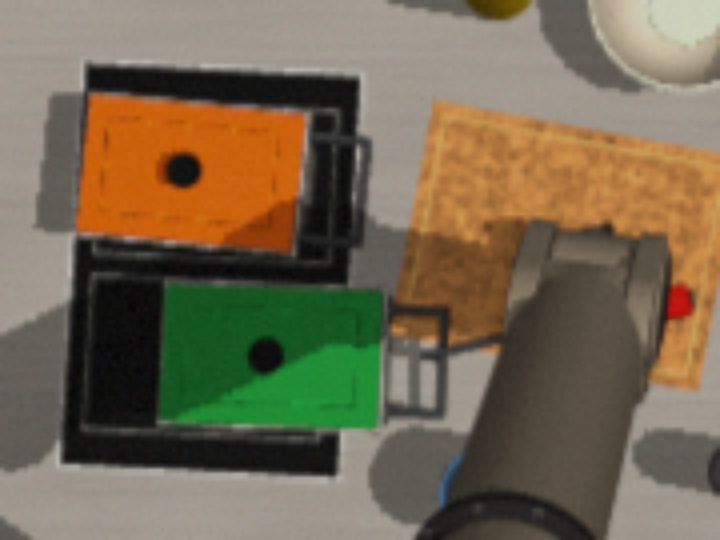

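Top crop: the green pan followed straight (lid centre about (268,355)), the hook is behind the bar at (435,352), and the orange pan hasn't moved.

```bash
cat >> h.py <<'E'
def pan(fn,box=(60,120,400,300),z=.078,lo=(45,100,35),hi=(78,255,255)):
    c=dict(np.load('pics/'+fn+'.npz')); hsv=cv2.cvtColor(cv2.imread('pics/raw_'+fn),cv2.COLOR_BGR2HSV)
    m=cv2.inRange(hsv,lo,hi); b=np.zeros_like(m); b[box[1]:box[3],box[0]:box[2]]=m[box[1]:box[3],box[0]:box[2]]
    n,l,s,_=cv2.connectedComponentsWithStats(b); b=l==1+np.argmax(s[1:,4])
    w=np.array([p2w(c,u,v,z)[:2] for v,u in np.argwhere(b)],np.float32); return cv2.minAreaRect(w)
E
python3 - <<'E'
from h import *
M=np.array([.5446,.1022]); (cx,cy),sz,a=pan('t3.png'); print(cx,cy,sz,a)
o,p,r=st(); Mx=r.as_matrix(); hx=-Mx[:2,0]; t=p[:2]+.15*hx; print('tip',t)
c0=np.array([cx,cy])
def sim(path,L=.117):
    c=c0.copy()
    for a,b in zip(path[:-1],path[1:]):
        for s in np.linspace(0,1,100):
            q=a+s*(b-a); d=q-c; n=np.linalg.norm(d)
            if n>L: c=c+d/n*(n-L)
    return c,np.degrees(np.arctan2(*(q-c)[::-1]))
from scipy.optimize import fmin
# quadratic bezier: start direction -y, mid control
def bez(F,k=.07):
    s=np.linspace(0,1,21)[:,None]; C=t+np.array([.035,-.07]); return (1-s)**2*t+2*s*(1-s)*C+s**2*F
F=fmin(lambda F:np.linalg.norm(sim(bez(F))[0]-M),[.6,0.],disp=0); print(F,sim(bez(F)))
P=bez(F)
plan(*[[*(q-.15*hx),.0145,None] for q in P[2::2]])
for k in (5,10,15,20): print(sim(P[:k+1]))
E
```

```text
0.4521559476852417 0.3172382712364197 (0.16504724323749542, 0.10461656004190445) 88.81121063232422
tip [0.45414378 0.19851608]
[0.61732485 0.01053619] (array([0.54458677, 0.10217773]), np.float64(-51.56012944071062))
[np.float64(0.49693723702221165), np.float64(0.038145141050858866), 0.0145, None] -> [0.04  0.001 0.011] [0.001 0.    0.003]
[np.float64(0.5067326690238378), np.float64(0.02270574454751048), 0.0145, None] -> [0.083 0.001 0.026] [0.001 0.    0.003]
[np.float64(0.5183917223598814), np.float64(0.0063067503752631815), 0.0145, None] -> [0.13  0.002 0.045] [0.001 0.    0.003]
[np.float64(0.5319143970303425), np.float64(-0.011051841465883061), 0.0145, None] -> [0.18  0.002 0.067] [0.001 0.    0.003]
[np.float64(0.547300693035221), np.float64(-0.029370030975928163), 0.0145, None] -> [0.233 0.002 0.094] [0.001 0.    0.003]
[np.float64(0.564550610374517), np.float64(-0.048647818154872235), 0.0145, None] -> [0.29  0.002 0.125] [0.001 0.    0.003]
[np.float64(0.5836641490482305), np.float64(-0.06888520300271518), 0.0145, None] -> [0.35  0.002 0.16 ] [0.001 0.    0.003]
[np.float64(0.6046413090563613), np.float64(-0.09008218551945707), 0.0145, None] -> [0.414 0.003 0.198] [0.001 0.    0.003]
[np.float64(0.6274820903989097), np.float64(-0.11223876570509786), 0.0145, None] -> [0.481 0.003 0.241] [0.001 0.    0.003]
[np.float64(0.6521864930758754), np.float64(-0.13535494355963756), 0.0145, None] -> [0.552 0.003 0.288] [0.001 0.    0.003]
(array([0.45621513, 0.27557094]), np.float64(-79.53440627048548))
(array([0.47048452, 0.22574023]), np.float64(-68.986637178928))
(array([0.49930748, 0.16711993]), np.float64(-59.29024322012741))
(array([0.54458677, 0.10217773]), np.float64(-51.56012944071062))
```

```bash
python3 -m creep '[[[0.02,0,0.005,0,0,0,0],[0.04,0,0.011,0,0,0,0],[0.06,0,0.018,0,0,0,0],[0.083,0,0.026,0,0,0,0],[0.106,0,0.035,0,0,0,0],[0.13,0,0.045,0,0,0,0],[0.155,0,0.056,0,0,0,0],[0.18,0,0.067,0,0,0,0],[0.206,0,0.08,0,0,0,0],[0.233,0,0.094,0,0,0,0]]]'
python3 -c "
from h import *
show(); shot('top','t4.png'); print(pan('t4.png'))
cv2.imwrite('pics/t4c.png',cv2.resize(cv2.imread('pics/raw_t4.png')[130:275,100:300],None,fx=4,fy=4))
"
```

```text
clock: 9.1
eef_pos: [0.5475, -0.0301, 0.0151]
tcp_rot: [0.557, -0.437, 0.439, -0.554]
force: [-2.2, 4.0, -2.0]
grip_width: 0.025
t 9.1 p [ 0.5475 -0.0301  0.0151] jaw 13.44 down [-0.001 -0.005 -1.   ] F [-2.2  4.  -2. ] w 0.025 q [-0.33  0.6   0.35  2.03 -0.36  0.57  0.5 ]
((0.47595033049583435, 0.22762244939804077), (0.10517909377813339, 0.16483882069587708), 15.461627006530762)
```

View pics/t4c.png

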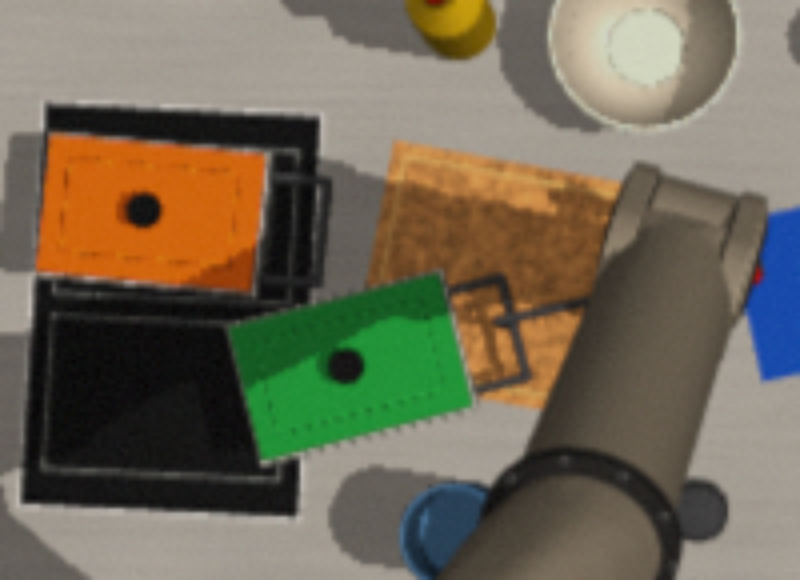

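Top crop: pan turning to trail (lid centre (347,366)), hook tip still behind the bar at (505,322), clear of the orange pan and mug.

```bash
cat > rp.py <<'E'
from h import *
import sys
from scipy.optimize import fmin
M=np.array([.5446,.1022]); (cx,cy),sz,a=pan(sys.argv[1]); h=np.radians(float(sys.argv[2])); E=.03
o,p,r=st(); hx=-r.as_matrix()[:2,0]; t=p[:2]+.15*hx; u=np.array([np.cos(h),np.sin(h)]); c0=np.array([cx,cy]); rel=t-c0
print('c',c0,'tip in pan x',-rel@u,'y',u[1]*rel[0]-u[0]*rel[1])
def sim(F):
    L=np.linalg.norm(rel)+E; b=t-rel/np.linalg.norm(rel)*L
    for s in np.linspace(0,1,200):
        q=t+s*(F-t); d=q-b; n=np.linalg.norm(d)
        if n>L: b=b+d/n*(n-L)
    d=(q-b)/np.linalg.norm(q-b); return b+d*E,np.degrees(np.arctan2(d[1],d[0]))
F=fmin(lambda F:np.linalg.norm(sim(F)[0]-M),[.6,0.],disp=0); print('F',F,F-t,sim(F))
plan([*(F-.15*hx),.0145,None],[*(t+.6*(F-t)-.15*hx),.0145,None])
E
python3 rp.py t4.png -74.5
```

```text
c [0.47595033 0.22762245] tip in pan x -0.12037618397040077 y -0.007017986494468338
F [ 0.60712455 -0.00091221] [ 0.09224234 -0.11441198] (array([0.54458691, 0.10218348]), np.float64(-58.75908730563394))
[np.float64(0.6416921270014716), np.float64(-0.14687126352117796), 0.0145, None] -> [0.331 0.005 0.158] [-0.    -0.     0.004]
[np.float64(0.6047951925880654), np.float64(-0.10110647151660274), 0.0145, None] -> [0.199 0.004 0.095] [-0.    -0.     0.004]
```

```bash
python3 -m creep '[[[0.025,0,0.012,0,0,0,0],[0.05,0,0.024,0,0,0,0],[0.075,0,0.036,0,0,0,0],[0.1,0,0.048,0,0,0,0],[0.125,0,0.06,0,0,0,0],[0.15,0,0.072,0,0,0,0],[0.175,0,0.084,0,0,0,0],[0.2,0,0.095,0,0,0,0]]]'
python3 -c "
from h import *
show(); shot('top','t5.png'); print(pan('t5.png'))
"
```

```text
clock: 9.95
eef_pos: [0.6053, -0.1023, 0.016]
tcp_rot: [0.556, -0.437, 0.44, -0.553]
force: [-1.6, 3.7, -2.0]
grip_width: 0.0248
t 9.95 p [ 0.6053 -0.1023  0.016 ] jaw 13.33 down [ 0.002 -0.007 -1.   ] F [-1.6  3.7 -2. ] w 0.0248 q [-0.19  0.67  0.35  1.87 -0.35  0.65  0.6 ]
((0.5156243443489075, 0.14824073016643524), (0.10497760027647018, 0.16436897218227386), 24.852672576904297)
```

```bash
python3 rp.py t5.png -65.1
```

```text
c [0.51562434 0.14824073] tip in pan x -0.12085163509774703 y -0.006440167759485492
F [ 6.08509254e-01 -5.70458889e-04] [ 0.03616053 -0.04190498] (array([0.5446129 , 0.10221013]), np.float64(-58.131725141809916))
[np.float64(0.642822760456521), np.float64(-0.1465863740462423), 0.0145, None] -> [0.123 0.006 0.064] [-0.001 -0.     0.006]
[np.float64(0.6283585492528355), np.float64(-0.12982438280882908), 0.0145, None] -> [0.074 0.006 0.038] [-0.001 -0.     0.006]
```

```bash
python3 -m creep '[[[0.025,0.004,0.013,0,0,0,0],[0.05,0.006,0.026,0,0,0,0],[0.075,0.006,0.039,0,0,0,0],[0.1,0.006,0.052,0,0,0,0],[0.123,0.006,0.064,0,0,0,0],[0.123,0.006,0.064,0,0,0,0],[0.107,0.006,0.059,0,0,0,0],[0.107,0.006,0.059,0,0,0,0],[0.107,0.006,0.059,0,0,0,0],[0.107,0.006,0.059,0,0,0,0]]]'
python3 -c "
from h import *
show(); shot('top','t6.png'); print(pan('t6.png')); print('orange',pan('t6.png',(90,150,190,220),lo=(5,180,60),hi=(18,255,255)))
cv2.imwrite('pics/t6c.png',cv2.resize(cv2.imread('pics/raw_t6.png')[130:275,180:380],None,fx=4,fy=4))
"
python3 rp.py t6.png -58.5
```

```text
clock: 11.0
eef_pos: [0.6395, -0.1408, 0.0148]
tcp_rot: [0.556, -0.436, 0.442, -0.553]
force: [-0.7, 0.6, -2.0]
grip_width: 0.0251
t 11.0 p [ 0.6395 -0.1408  0.0148] jaw 13.24 down [ 0.004 -0.009 -1.   ] F [-0.7  0.6 -2. ] w 0.0251 q [-0.13  0.72  0.35  1.77 -0.35  0.7   0.64]
((0.5474628210067749, 0.09626278281211853), (0.10494736582040787, 0.16507282853126526), 28.968307495117188)
orange ((0.5913616418838501, 0.3824581503868103), (0.16512538492679596, 0.10510575026273727), 85.40180206298828)
c [0.54746282 0.09626278] tip in pan x -0.10787831639433901 y -0.0016319581083043683
F [0.60853848 0.00826793] [0.00331792 0.00313384] (array([0.54828231, 0.09680115]), np.float64(-55.760592282970876))
[np.float64(0.6428704622256872), np.float64(-0.13774329652643166), 0.0145, None] -> [-0.006  0.001  0.01 ] [-0.001 -0.     0.006]
[np.float64(0.6415432941102749), np.float64(-0.13899683091686404), 0.0145, None] -> [-0.003  0.001  0.006] [-0.001 -0.     0.006]
```

View pics/t6c.png

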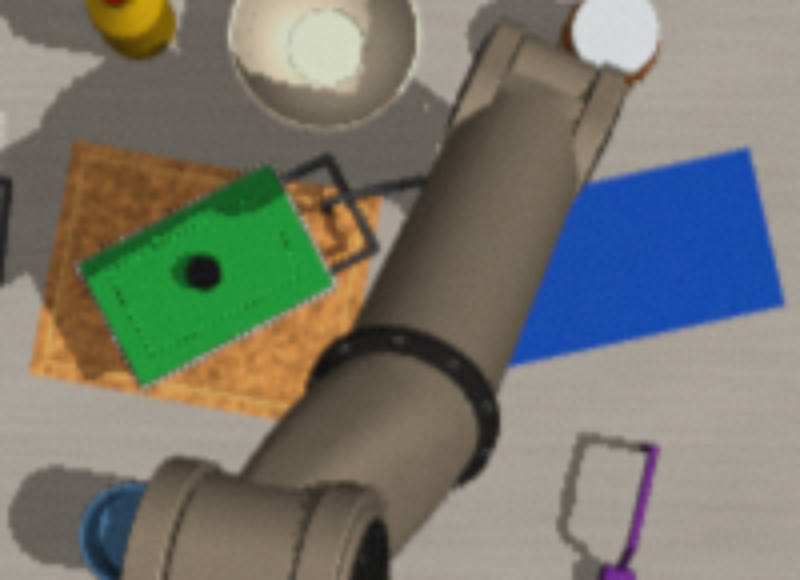

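Top crop: pan on the cork, lid centre 7 mm from the mat's centre, tip free in the middle of the opening at (328,205); the orange pan hasn't moved. Next I lift straight up to unhook.

```bash
python3 -m creep '[[[0,-0.03,0,0,0,0,0],[0,-0.08,0,0,0,0,0],[0,-0.14,0,0,0,0,0],[0,-0.2,0,0,0,0,0],[0,-0.24,0,0,0,0,0],[0,-0.24,0,0,0,0,0]]]'
python3 -c "
from h import *
show(); plan([.574,-.243,.107,14])"
```

```text
clock: 11.65
eef_pos: [0.6409, -0.1406, 0.1139]
tcp_rot: [0.555, -0.434, 0.444, -0.554]
force: [-0.1, 0.1, -2.8]
grip_width: 0.0251
t 11.65 p [ 0.6409 -0.1406  0.1139] jaw 13.22 down [ 0.01  -0.009 -1.   ] F [-0.1  0.1 -2.8] w 0.0251 q [-0.18  0.59  0.41  1.73 -0.29  0.86  0.59]
[0.574, -0.243, 0.107, 14] -> [ 0.211  0.018 -0.222] [-0.004 -0.009  0.007]
```

```bash
python3 -m creep '[[[0.05,0,-0.05,-0.004,-0.009,0.007,0],[0.12,0.01,-0.12,-0.004,-0.009,0.007,0],[0.18,0.018,-0.18,-0.004,-0.009,0.007,0],[0.211,0.018,-0.222,-0.004,-0.009,0.007,0],[0.211,0.018,-0.222,-0.004,-0.009,0.007,0],[0.211,0.018,-0.222,-0.004,-0.009,0.007,0]]]'
python3 -c "
from h import *
show(); plan([.574,-.243,.0075,14]); shot('top','t7.png'); print(pan('t7.png'))"
```

```text
clock: 12.25
eef_pos: [0.5733, -0.2431, 0.1062]
tcp_rot: [-0.557, 0.436, -0.435, 0.557]
force: [-0.1, 0.8, -2.0]
grip_width: 0.0252
t 12.25 p [ 0.5733 -0.2431  0.1062] jaw 13.97 down [-0.  0. -1.] F [-0.1  0.8 -2. ] w 0.0252 q [ 0.    0.56  0.41  1.81 -0.29  0.83  0.8 ]
[0.574, -0.243, 0.0075, 14] -> [0.    0.247 0.002] [ 0. -0. -0.]
((0.5476897954940796, 0.09571602940559387), (0.10519756376743317, 0.16390755772590637), 28.746109008789062)
```

```bash
python3 -m creep '[[[0,0.08,0.002,0,0,0,0],[0,0.16,0.002,0,0,0,0],[0,0.21,0.002,0,0,0,0],[0,0.235,0.002,0,0,0,0],[0,0.246,0.002,0,0,0,0],[0,0.25,0.002,0,0,0,0],[0,0.25,0.002,0,0,0,0]]]'
python3 -c "
from h import *
show()"
```

```text
clock: 13.0
eef_pos: [0.5758, -0.2418, 0.0071]
tcp_rot: [-0.557, 0.434, -0.435, 0.558]
force: [-0.9, -0.5, -2.4]
grip_width: 0.0247
t 13.0 p [ 0.5758 -0.2418  0.0071] jaw 14.1 down [ 0.002  0.    -1.   ] F [-0.9 -0.5 -2.4] w 0.0247 q [ 0.05  0.7   0.34  1.84 -0.36  0.66  0.85]
```

```bash
python3 -m creep '[[[0,0.003,0,0,0,0,0],[0,0.003,0,0,0,0,0],[0,0.003,0,0,0,0,0.5],[0,0.003,0,0,0,0,1],[0,0.003,0,0,0,0,1],[0,0.003,0,0,0,0,1],[0,0.003,0,0,0,0,1],[0,0.003,0,0,0,0,1]]]'
python3 -m creep '[[[0,-0.03,0,0,0,0,1],[0,-0.1,0,0,0,0,1],[0,-0.2,0,0,0,0,1],[0,-0.3,0,0,0,0,1],[0,-0.45,0,0,0,0,1],[0,-0.55,0,0,0,0,1],[0,-0.6,0,0,0,0,1],[0,-0.6,0,0,0,0,1]]]'
python3 - <<'E'
from h import *
show(); shot('side','s4.png',s=1.4); c=shot('wrist','w4.png'); shot('top','t8.png'); print('green',pan('t8.png'),'orange',pan('t8.png',(90,150,190,220),lo=(5,180,60),hi=(18,255,255)))
hsv=cv2.cvtColor(cv2.imread('pics/raw_w4.png'),cv2.COLOR_BGR2HSV)
m=cv2.inRange(hsv,(0,150,120),(10,255,255)); n,l,s,_=cv2.connectedComponentsWithStats(m)
b=l==1+np.argmax(s[1:,4]); w=np.array([p2w(c,u,v,.03)[:2] for v,u in np.argwhere(b)],np.float32); print('handle',cv2.minAreaRect(w))
E
```

```text
clock: 13.8
eef_pos: [0.5758, -0.2417, 0.0059]
tcp_rot: [-0.557, 0.434, -0.435, 0.558]
force: [0.5, -0.6, 0.6]
grip_width: 0.0852
clock: 14.6
eef_pos: [0.5772, -0.2431, 0.2511]
tcp_rot: [-0.556, 0.432, -0.438, 0.559]
force: [0.7, -0.4, 0.2]
grip_width: 0.0855
t 14.6 p [ 0.5772 -0.2431  0.2511] jaw 14.08 down [ 0.01  -0.002 -1.   ] F [ 0.7 -0.4  0.2] w 0.0855 q [-0.06  0.4   0.48  1.69 -0.21  1.09  0.73]
green ((0.5474432706832886, 0.09616535902023315), (0.10519756376743317, 0.16493254899978638), 28.746109008789062) orange ((0.5913544297218323, 0.382368803024292), (0.16530455648899078, 0.10510574281215668), 85.40178680419922)
handle ((0.5754513740539551, -0.24337132275104523), (0.023457111790776253, 0.10799411684274673), 14.6035737991333)
```

View pics/s4.png

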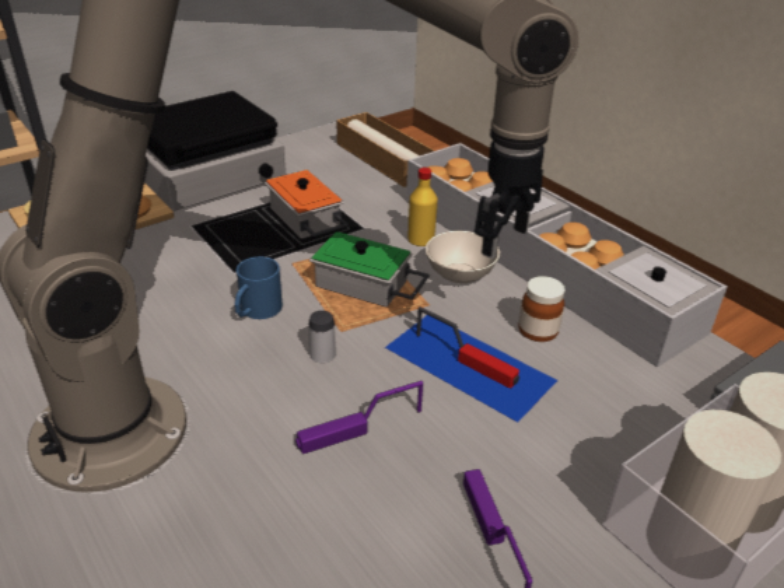

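View pics/w4.png

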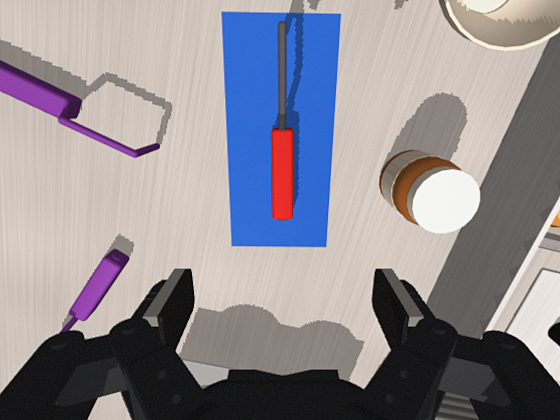

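Both views show the hook flat on the blue mat (handle (283,173), tip end near (282,22), both inside the blue), and the pan on the cork. Bystanders are unmoved and the gripper is clear.

```bash
python3 -c "
from h import *
print(env.sign_off())"
```

```text
the job is handed in; nothing more can be done
None
```

I hooked the green pan's handle and dragged the pan flat at about 0.1 m/s (around 4–5 N) onto the cork mat. The hook was still in the handle when it got there. I then unhooked it, laid it back on the blue mat and handed the job in at about 15 s of the 64 s allowed; no verdict was reported.

- **Green pan:** its centre is about 7 mm from the cork mat's centre. It stayed flat and did not move after I unhooked it.
- **Hook:** it lies flat on the blue mat within 2 mm of where it started. The tip is about 113 mm along the mat from its centre (limit 136 mm).
- **Everything else:** the orange pan's measured position is unchanged (under 1 mm), and the other items look undisturbed in the last pictures. The gripper is clear of everything.

**Disagreement:** during the pull, the camera put the tip at about -0.120 to -0.121 m in the pan's frame, where the geometry allows only -0.117 m. That is right at the -0.121 m limit, so I eased the tip back to -0.108 m on the mat and held it there for about 0.3 s before lifting.

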